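Take a carded seal off a display peg and file it

TASK

Take the blue hanging card with the sealing ring off its peg: work it gently outward along the peg, lifting it over the upturned tip, without straining the peg or dragging or tipping the stand. Then stand the card upright in the slot of the grey holder, pushed in until its foot is down on the slot floor, let go, and leave the other things on the bench as they are.

Things in the scene. Friction and masses are not known exactly. Their poses are not given: they have to be found in the camera images.
- stand: Peg stand, 2.2 kg, loose on the worktop: it slides or tips if the card is pulled hard against the peg. Grey base plate 180 x 120 mm (x -130 to +50, y +-60 mm, top 14 mm high), aluminium post 16 x 24 mm, top 153 mm high. Origin on the worktop under the post, z up; the peg points along -x.
- peg_root (a point): Where the steel peg's axis leaves the post, 140 mm high, 8 mm in front of the stand's origin; stand's axes. Peg 6 mm round, level along -x, then bent up into a straight tip 20 mm long plus round end. The bend lies 36 to 60 mm out from here, the tip rises at 29 to 45 degrees; both vary and are not reported: find them by feel. Card and peg may press on each other with 10 N at most.
- card_grip (a point): Centre of the white ribbed grip tab at the top of the loose blue card (about 70 g): tab 10 mm thick (x), 36 mm wide (y), 40 mm tall. Card axes: z up the card, x through its thickness, y across; as it hangs its x is about the stand's x. The plate is 4 mm thick, 60 mm wide, 162 mm tall overall; the tab centre is 142 mm above the foot.
- card_slot (a point): Centre of the rectangular hang hole through the card, 18 mm wide (y) and 14 mm tall (z), 88 mm above the foot, 54 mm below the tab centre; the peg passes through it and the hole's upper edge rests on the peg. A clear blister 10 mm deep stands on the -x face 48 to 76 mm above the foot.
- card_foot (a point): Middle of the card's lower edge (foot).
- holder_slot (a point): Middle of the slot floor of the grey plastic holder (70 x 100 mm, fixed to the worktop), 10 mm above the worktop. Its y runs along the slot, z up. The slot is 8 mm wide (x), 70 mm long (y), and 30 mm deep, with lips above it flaring to a mouth about 20 mm wide, 49 mm above the worktop.
- vial_mid (a point): Middle of a small sample vial, 24 mm round, 60 mm tall; to be left alone.
- stopper_mid (a point): Middle of a brown rubber stopper, 33 mm round, 28 mm tall; to be left alone.
- slides_box_mid (a point): Middle of a white slide box, 59 x 81 x 33 mm; to be left alone.
- tape_mid (a point): Middle of a roll of tan tape lying flat, 85 mm round, 19 mm tall; to be left alone.
Not all that is in view belongs to the job. Leave any orange or purple look-alike of the part that bears holder_slot alone.

How it is judged:
By the outcome, as a careful person would: the job done as asked, in the order asked, and still so for the second after the job is handed in, with the robot touching nothing.
It also fails if it takes over 72 s, if anything falls off the work surface, if the arm or the gripper's body presses on something with over 40 N, if the wrist force passes 120 N, or if a joint passes its speed limit or range.

ROBOT

A 6-joint arm with a two-finger parallel gripper is mounted at the origin on a cart in front of the work surface, level with it; the furniture and walls round the work are solid. World frame = base frame: x ahead of the robot, y to its left, z up, the work surface at z = 0. Lengths are in m, angles in rad, forces in N, time in s.
With the tool pointing down it reaches from about 0.275 to 0.875 m from the base axis. Payload 12.5 kg.
Tool frame: the origin (TCP) lies on the centre line of the jaws, within the pads' length; the fingertips stand r.finger_overhang ahead of it and the grasp point (between the pads) lies 3 mm ahead of it (r.finger_overhang is the distance from the TCP to the fingertips, in m); z points along the fingers, y is the direction in which the jaws open and shut (so a half turn about z gives the same grasp; the last joint's range is limited). The gripper opens to 85 mm and grips with 20 to 120 N. Pads are 22 mm wide; open, the fingers measure 114 mm over their backs; the gripper's body (76 mm by 85 mm) begins 54 mm behind the grasp point. The pads swing forward as they close: fully open they stand 13 mm farther back than shut.
Start: joints at [1.087, 0.351, 1.652, -0, 1.139, -0.085], TCP at [0.214, 0.507, 0.222] pointing down, gripper open.
Joint ranges: [-2.75, 2.75], [-0.79, 2.1], [0.01, 2.65], [-1.57, 4.71], [0.07, 3.14], [-2.87, 2.87]. Speed limits (rad/s): [2.22, 2.22, 2.79, 3.14, 3.14, 3.14].

INTERFACE

Orientations are given as a unit quaternion [x, y, z, w].
In Python, from cell import r, optics gives the robot as it stands. The module is installed in compiled form; this text tells all that it offers. Calls block until the motion is done:
- r.move_to(position, orientation): joint-space move of the TCP to a pose.
- r.move_linear(position, rot=None, vel=0.15): straight line of the TCP; rot=None keeps the orientation; vel is the mean speed in m/s.
- r.set_joints(angles): joint-space move.
- r.set_gripper(opening, squeeze=None): opening from 0.0 (shut) to 1.0 (fully open); squeeze is the grip in N (None keeps the last); returns when the fingers have stopped.
- r.sleep(seconds).
- r.inverse_kinematics(position, orientation): joint angles nearest the present ones, or None.
- optics.get_image(name): name is "scene" or "side" or "wrist"; returns a dict with "pixels" (480x640x3 uint8, red, green, blue), "depth" (480x640 float32, m along the optical axis (not along the pixel's ray), 0 where there is no reading), "fx", "fy", "cx", "cy" (pixels), "camera_from_world" (4x4, takes a point from world to camera coordinates); the wrist camera has in their place "mount" (4x4, takes a point from camera to tool coordinates, whose origin is the TCP and whose axes are the flange's). Camera axes: x right, y down, z forward; pixel columns grow to the right and rows downward; lengths in m; the calibration is good to about 2 mm. A picture is of the moment at which its call begins: read the wrist's pose just before it.
A pose or a line that the arm cannot do raises r.PlanningError and nothing moves.
- r.hand_in(): hands the job in, once; it reports no verdict.
Readings, each from a call of its own:
- r.current_t(): time.
- r.current_q(): joint angles.
- r.current_qvel(): joint speeds.
- r.current_effort(): joint torques, N m.
- r.current_tool_pos(): TCP position.
- r.current_ee_rot(): TCP orientation.
- r.current_contact_force(): force on the tool from outside, world axes, zero at the start.
- r.current_torque(): the same for the moment, N m.
- r.current_opening(): opening from 0.0 (shut) to 1.0 (fully open).
Only numpy, scipy, OpenCV 4.12 (cv2) and the standard library are available. Lean on these libraries where they do the work, as an engineer would, in place of code of your own. Each camera call takes 0.05 s, during which the arm holds its last target. There are 200 camera calls.

## Working session

There is one attempt and no reset: what is moved stays moved. The work goes in short steps, each a Python script; the robot and the scene stay as the last script left them, time stands still between calls to the robot, and variables do not carry over. Pictures are saved under pics/ and viewed, about 8 in all and at most 12, crops included, and the job is handed in when it is done.

```bash
mkdir -p pics
cat > h.py <<'E'
from cell import r, optics
import numpy as np, cv2
def cap(n):
    im=optics.get_image(n); np.savez(f'{n}.npz',**im); return im
def save(p,n,s=1): cv2.imwrite(f'pics/{n}.png',cv2.resize(np.ascontiguousarray(p[:,:,::-1]),None,fx=s,fy=s,interpolation=cv2.INTER_CUBIC))
def pts(im):
    v,u=np.mgrid[0:480,0:640]; d=im['depth']
    P=np.stack([(u-im['cx'])/im['fx']*d,(v-im['cy'])/im['fy']*d,d,np.ones_like(d)],-1)
    return (P@np.linalg.inv(im['camera_from_world']).T)[...,:3]
E
python3 - <<'E'
from h import *
a=cap('scene');b=cap('side')
save(a['pixels'],'scene1');save(b['pixels'],'side1')
for i in(a,b):print(i['camera_from_world'].round(3),i['fx'])
print(r.current_t(),r.current_ee_rot(),r.finger_overhang)
E
```

```text
[[ 0.878 -0.479  0.019 -0.51 ]
 [-0.19  -0.384 -0.904  0.234]
 [ 0.44   0.79  -0.428  1.324]
 [ 0.     0.     0.     1.   ]] 555.1824848726654
[[-0.931 -0.366 -0.007  0.535]
 [-0.186  0.491 -0.851  0.209]
 [ 0.315 -0.791 -0.525  1.463]
 [ 0.     0.     0.     1.   ]] 611.1669691650789
0.1 [ 1.98107003e-01  9.80180283e-01 -4.60146819e-04 -1.27827469e-04] 0.022
```

View pics/scene1.png

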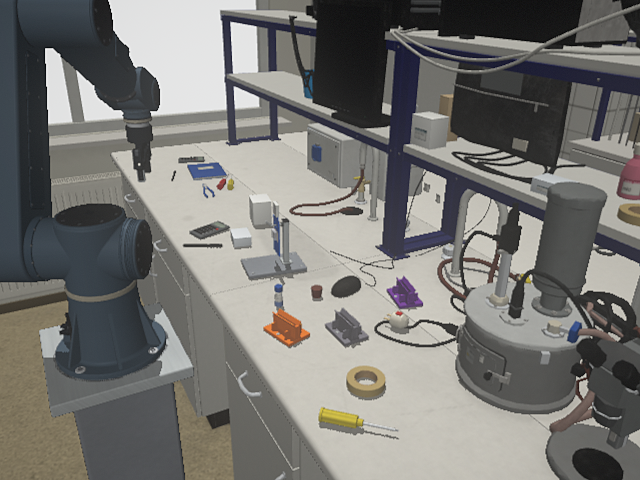

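View pics/side1.png

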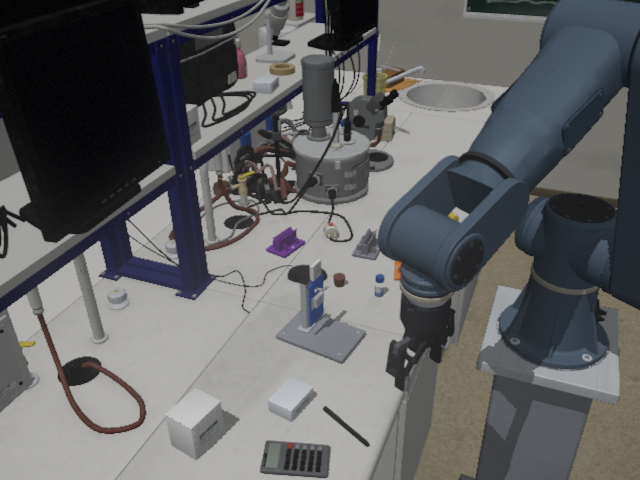

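Scene view: the card edge is at (277,230), the stand base at (273,265) and the grey holder at (347,326). The look-alikes are an orange holder (287,327) and a purple holder (405,291). Also visible are the vial (279,292), stopper (317,292), tape (366,381) and slide box (241,238). Side view: the blue card with white tab is at (314,295) and the grey holder at (367,243). 

Could be mistaken for the card: the blue booklet (207,170) and the vial's blue cap. Could be mistaken for the holder: orange, purple. I choose the card hanging on the peg and the grey holder.

```bash
cat > m.py <<'E'
from h import *
res={}
for n,cw,hw in(('scene',(200,180,330,290),(315,295,385,355)),('side',(260,250,375,370),(345,220,390,265))):
    im=dict(np.load(n+'.npz')); W=pts(im); px=im['pixels'].astype(int); hsv=cv2.cvtColor(im['pixels'],cv2.COLOR_RGB2HSV)
    def sel(w,m):
        k=np.zeros((480,640),bool); k[w[1]:w[3],w[0]:w[2]]=1; return W[k&m&(im['depth']>0)]
    z=W[...,2]
    base=sel(cw,(z>.008)&(z<.02)&(hsv[...,1]<60))
    print(n,'base',len(base),'z',np.median(base[:,2]),cv2.minAreaRect((base[:,:2]*1000).astype(np.float32)))
    post=sel(cw,(z>.148)&(z<.158)&(hsv[...,1]<50)); print('top~153',len(post),post.mean(0) if len(post) else '')
    blue=sel(cw,(hsv[...,0]>100)&(hsv[...,0]<125)&(hsv[...,1]>110)&(z>.03))
    print('blue',len(blue),np.percentile(blue,[2,50,98],axis=0).round(4).tolist())
    if len(blue)>5: 
        c=np.median(blue,0); u,s,vt=np.linalg.svd(blue-blue.mean(0)); print(' normal',vt[2],s)
    tab=sel(cw,(z>.165)&(z<.215)&(hsv[...,1]<60)); print('tab',len(tab),np.percentile(tab,[2,50,98],axis=0).round(4).tolist() if len(tab) else '')
    hol=sel(hw,(hsv[...,1]<70)&(z>.006)&(z<.07)); print('holder',len(hol),np.percentile(hol,[1,50,99],axis=0).round(4).tolist())
    b=hol[hol[:,2]<.015]; print('hbase',cv2.minAreaRect((b[:,:2]*1000).astype(np.float32)),np.median(b[:,2])); t=hol[hol[:,2]>.044]; print('htop',len(t),cv2.minAreaRect((t[:,:2]*1000).astype(np.float32)),t[:,2].max())
    x0,y0,x1,y1=cw; save(im['pixels'][y0:y1,x0:x1],n+'_card',3)
    x0,y0,x1,y1=hw; save(im['pixels'][y0:y1,x0:x1],n+'_hol',5)
a=cv2.imread('pics/scene_card.png');b=cv2.imread('pics/side_card.png');H=max(a.shape[0],b.shape[0])
f=lambda q:cv2.copyMakeBorder(q,0,H-q.shape[0],0,0,cv2.BORDER_CONSTANT)
cv2.imwrite('pics/cards.png',np.hstack([f(a),f(b)]))
E
python3 m.py; ls pics
```

```text
scene base 1546 z 0.012908600950997495 ((643.7037963867188, 548.9541015625), (882.132080078125, 494.92864990234375), 71.92808532714844)
top~153 37 [0.53429427 0.20577162 0.15162975]
blue 73 [[0.4228, -0.0138, 0.0547], [0.5162, 0.1791, 0.0757], [0.5218, 0.2218, 0.1619]]
 normal [-0.91246425  0.40719775 -0.03998738] [0.88507832 0.25799516 0.04107591]
tab 86 [[0.5132, 0.1872, 0.1702], [0.5179, 0.1949, 0.1925], [0.5238, 0.2213, 0.2101]]
holder 891 [[0.492, -0.2585, 0.0062], [0.5187, -0.2194, 0.0186], [0.6274, -0.155, 0.0501]]
hbase ((574.241943359375, -155.2179718017578), (241.7969512939453, 155.6781005859375), 71.8271713256836) 0.009420088957163064
htop 101 ((527.4915161132812, -205.00958251953125), (28.373491287231445, 86.59927368164062), 0.8501273393630981) 0.052531062613596635
side base 2534 z 0.01413857798983692 ((557.5090942382812, 72.68553161621094), (232.48248291015625, 476.2424011230469), 14.140030860900879)
top~153 76 [0.53971297 0.20880634 0.1523846 ]
blue 344 [[0.515, 0.1853, 0.0534], [0.521, 0.2203, 0.1217], [0.5376, 0.2399, 0.1649]]
 normal [ 0.9880386  -0.15413773  0.00461247] [0.74176366 0.32246755 0.06879315]
tab 207 [[0.5135, 0.1919, 0.1724], [0.5177, 0.2158, 0.1944], [0.5278, 0.2294, 0.212]]
holder 582 [[0.4906, -0.3194, 0.0061], [0.5277, -0.1802, 0.0174], [0.6375, -0.1475, 0.0511]]
hbase ((561.696044921875, -228.30718994140625), (89.32844543457031, 256.208251953125), 33.133140563964844) 0.01004957588888522
htop 70 ((526.07080078125, -199.5819549560547), (85.03766632080078, 29.079984664916992), 89.2155532836914) 0.05345323501872912
cards.png
scene1.png
scene_card.png
scene_hol.png
side1.png
side_card.png
side_hol.png
```

View pics/cards.png

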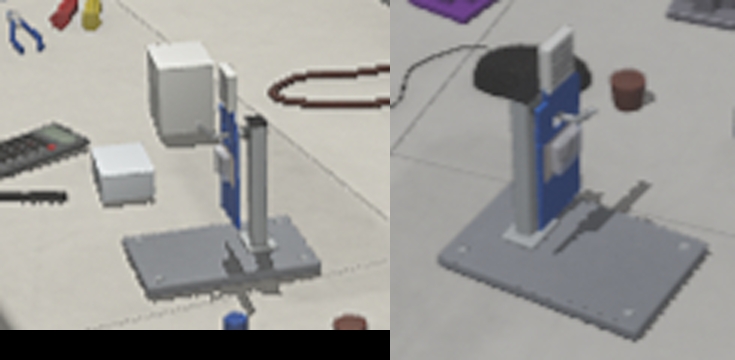

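The crop confirms the choice: the blue card with blister and white tab hangs on the peg close to the post, with the peg along about world -x. Next I use the wrist camera from above, at two places over the stand and one over the holder.

```bash
cat >> h.py <<'E'
from scipy.spatial.transform import Rotation as R
def down(yaw): # tool z down, tool y along world direction at angle yaw
    y=np.array([np.cos(yaw),np.sin(yaw),0]);z=np.array([0,0,-1.]);return R.from_matrix(np.c_[np.cross(y,z),y,z]).as_quat()
def wcap(n):
    p=np.array(r.current_tool_pos());q=r.current_ee_rot();im=optics.get_image('wrist')
    T=np.eye(4);T[:3,:3]=R.from_quat(q).as_matrix();T[:3,3]=p
    im['camera_from_world']=np.linalg.inv(T@im['mount']);np.savez(n+'.npz',**im);save(im['pixels'],n);return im
E
python3 - <<'E'
from h import *
for y in(0,np.pi):
  for p in([.5,.2,.4],[.52,.2,.2],[.527,-.2,.2]): print(y,p,np.round(r.inverse_kinematics(p,down(y)),2) if r.inverse_kinematics(p,down(y)) is not None else None)
print(optics.get_image('wrist')['mount'].round(3))
r.move_to([.47,.14,.40],down(0));wcap('w1')
r.move_to([.53,.20,.42],down(0));wcap('w2')
r.move_to([.50,-.2,.36],down(0));wcap('w3')
print(r.current_t())
a=cv2.imread('pics/w1.png');b=cv2.imread('pics/w3.png');cv2.imwrite('pics/w13.png',cv2.resize(np.hstack([a,b]),(800,300)))
E
```

```text
0 [0.5, 0.2, 0.4] [ 0.29  0.21  1.41 -0.    1.52  0.29]
0 [0.52, 0.2, 0.2] [ 0.28  0.39  1.66 -0.    1.1   0.28]
0 [0.527, -0.2, 0.2] [-0.45  0.4   1.64 -0.    1.1  -0.45]
3.141592653589793 [0.5, 0.2, 0.4] [ 0.29  0.21  1.41 -0.    1.52 -2.85]
3.141592653589793 [0.52, 0.2, 0.2] [ 0.28  0.39  1.66 -0.    1.1  -2.86]
3.141592653589793 [0.527, -0.2, 0.2] [-0.45  0.4   1.64 -0.    1.1   2.7 ]
[[-0.    -0.948 -0.317  0.082]
 [ 1.    -0.    -0.001  0.001]
 [ 0.    -0.317  0.948 -0.151]
 [ 0.     0.     0.     1.   ]]
4.0
```

View pics/w13.png

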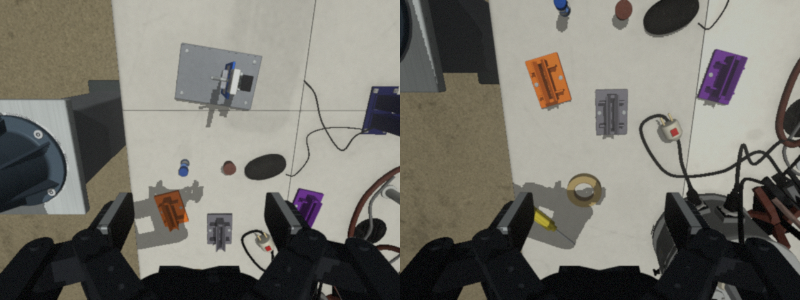

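Wrist view (half scale): left, the stand base is at (220,76), turned a few degrees, with the white tab at (233,80) and black post top at (246,83). Right, the grey holder is at (611,112) with its slot nearly vertical, and orange (547,80) and purple (720,75) are on either side.

Run:
```python
from h import *
def comp(m,seed=None):
    n,l,s,c=cv2.connectedComponentsWithStats(m.astype(np.uint8));k=1+np.argmax(s[1:,4]) ;return l==k
def ray(im,u,v,z):
    T=np.linalg.inv(im['camera_from_world']);d=T[:3,:3]@[(u-im['cx'])/im['fx'],(v-im['cy'])/im['fy'],1];o=T[:3,3];return o+d*(z-o[2])/d[2]
for n in('w1','w2'):
    im=dict(np.load(n+'.npz'));W=pts(im);z=W[...,2];hsv=cv2.cvtColor(im['pixels'],cv2.COLOR_RGB2HSV)
    near=(abs(W[...,0]-.5)<.15)&(abs(W[...,1]-.21)<.12)&(im['depth']>0)
    m=comp(near&(z>.007)&(z<.022)); m=cv2.morphologyEx(m.astype(np.uint8),cv2.MORPH_OPEN,np.ones((5,5)))>0
    b=W[m];print(n,'base',len(b),np.median(b[:,2]),cv2.minAreaRect((b[:,:2]*1000).astype(np.float32)))
    t=near&(z>.195)&(z<.23)&(hsv[...,1]<70);t=comp(t);q=W[t];print('tab top',len(q),np.median(q,0),cv2.minAreaRect((q[:,:2]*1000).astype(np.float32)))
    top=q[q[:,2]>np.percentile(q[:,2],95)-.003];print(' upper',top.mean(0),cv2.minAreaRect((top[:,:2]*1000).astype(np.float32)),np.percentile(q[:,2],98))
    t=comp(near&(z>.148)&(z<.159)&(hsv[...,2]<90));q=W[t];print('post',len(q),q.mean(0),cv2.minAreaRect((q[:,:2]*1000).astype(np.float32)))
    t=near&(z>.133)&(z<.147)&(W[...,0]<.508);q=W[t];print('peg?',len(q),np.percentile(q,[2,50,98],axis=0).round(4).tolist() if len(q) else 0)
for n in('w1','w3'):
    im=dict(np.load(n+'.npz'));W=pts(im);z=W[...,2]
    near=(abs(W[...,0]-.53)<.07)&(abs(W[...,1]+.2)<.075)&(im['depth']>0)
    m=cv2.morphologyEx((comp(near&(z>.005))).astype(np.uint8),cv2.MORPH_OPEN,np.ones((3,3)))>0
    b=W[m];print(n,'hold',len(b),cv2.minAreaRect((b[:,:2]*1000).astype(np.float32)))
    for lo,hi in((.006,.014),(.04,.056)):
        b=W[m&(z>lo)&(z<hi)]
        if len(b):print(lo,len(b),b.mean(0),np.percentile(b[:,2],98),cv2.minAreaRect((b[:,:2]*1000).astype(np.float32)))
im=dict(np.load('w3.npz'))
save(im['pixels'][130:230,460:520],'hol',6); save(dict(np.load('w2.npz'))['pixels'][0:300,150:500],'w2c',2)
W=pts(im)
for c in(-.17,-.2,-.23):
    k=(abs(W[...,1]-c)<.004)&(abs(W[...,0]-.53)<.04);q=W[k];print(c,[(x,round(float(np.median(q[abs(q[:,0]-x)<.0015][:,2]))if (abs(q[:,0]-x)<.0015).any() else -1,3)) for x in np.arange(.5,.56,.003).round(3)])
```

```text
w1 base 9239 0.012533770528673105 ((510.42633056640625, 211.3709716796875), (120.39202117919922, 180.47146606445312), 81.49649810791016)
tab top 529 [0.52029544 0.21066736 0.20795523] ((521.182861328125, 209.84548950195312), (35.9580192565918, 10.61626148223877), 81.48185729980469)
 upper [0.52124266 0.21026742 0.20824031] ((521.245361328125, 209.8743133544922), (35.50543975830078, 9.999231338500977), 81.02215576171875) 0.20975990248185336
post 433 [0.54931474 0.2057339  0.15147681] ((549.371337890625, 205.60406494140625), (25.68000030517578, 18.03124237060547), 81.10391998291016)
peg? 44 [[0.4987, 0.2092, 0.1386], [0.5042, 0.2123, 0.143], [0.5078, 0.2154, 0.1468]]
w2 base 8077 0.012591240404776771 ((510.1717529296875, 211.53167724609375), (119.99536895751953, 180.10308837890625), 81.35299682617188)
tab top 377 [0.52138517 0.21146778 0.20821345] ((521.43017578125, 209.87551879882812), (36.40557861328125, 10.700474739074707), 81.38127136230469)
 upper [0.52150529 0.21045369 0.20833316] ((521.4488525390625, 210.07571411132812), (35.138919830322266, 9.730827331542969), 81.40811920166016
[... 1887 characters left out ...]
(np.float64(0.551), 0.433), (np.float64(0.554), 0.434), (np.float64(0.557), 0.435), (np.float64(0.56), 0.436)]
-0.23 [(np.float64(0.5), 0.008), (np.float64(0.503), 0.026), (np.float64(0.506), 0.028), (np.float64(0.509), 0.027), (np.float64(0.512), 0.027), (np.float64(0.515), 0.046), (np.float64(0.518), 0.048), (np.float64(0.521), 0.043), (np.float64(0.524), 0.038), (np.float64(0.527), 0.008), (np.float64(0.53), 0.009), (np.float64(0.533), 0.034), (np.float64(0.536), 0.043), (np.float64(0.539), 0.047), (np.float64(0.542), 0.027), (np.float64(0.545), 0.009), (np.float64(0.548), 0.01), (np.float64(0.551), 0.009), (np.float64(0.554), 0.009), (np.float64(0.557), 0.009), (np.float64(0.56), 0.009)]
```

Run:
```python
from h import *
O=np.array([.5497,.2056]);e=np.array([np.cos(np.radians(-8.55)),np.sin(np.radians(-8.55))]);f=np.array([-e[1],e[0]])
for n in('w1','w2','side','scene'):
    im=dict(np.load(n+'.npz'));W=pts(im);d=W[...,:2]-O;s=-d@e-.008;t=d@f;z=W[...,2]
    k=(s>.024)&(s<.11)&(abs(t)<.008)&(z>.13)&(z<.175)&(im['depth']>0)
    print(n,k.sum());q=np.c_[s[k],t[k],z[k]]*1000;q=q[q[:,0].argsort()]
    for a in range(24,90,3):
        w=q[(q[:,0]>=a)&(q[:,0]<a+3)]
        if len(w):print(a,len(w),np.median(w[:,1]).round(1),'z max/med',w[:,2].max().round(1),np.median(w[:,2]).round(1))
x=cv2.imread('pics/w2.png');print(x.shape)
im=dict(np.load('w2.npz'));T=im['camera_from_world'];P=T[:3,:3]@np.array([.5,.213,.15])+T[:3,3];u=int(P[0]/P[2]*im['fx']+im['cx']);v=int(P[1]/P[2]*im['fy']+im['cy']);print(u,v)
a=im['pixels'][max(v-35,0):v+35,u-45:u+45]
im=dict(np.load('side.npz'));T=im['camera_from_world'];P=T[:3,:3]@np.array([.5,.213,.15])+T[:3,3];u=int(P[0]/P[2]*im['fx']+im['cx']);v=int(P[1]/P[2]*im['fy']+im['cy']);print(u,v)
b=im['pixels'][v-35:v+35,u-45:u+45]
save(np.vstack([a,b[:a.shape[0]]]) if a.shape==b.shape else a,'tip',4)
```

```text
w1 163
24 21 0.5 z max/med 173.0 141.1
27 16 -0.2 z max/med 142.1 140.8
30 16 0.4 z max/med 142.6 141.1
33 18 -0.1 z max/med 143.0 141.1
36 13 -0.0 z max/med 145.0 142.8
39 17 0.5 z max/med 147.2 145.4
42 15 -0.6 z max/med 150.1 148.5
45 15 0.8 z max/med 153.1 150.7
48 18 -0.0 z max/med 156.2 153.7
51 14 -0.0 z max/med 156.5 154.8
w2 120
24 2 -1.4 z max/med 141.6 141.2
27 13 0.5 z max/med 142.6 141.1
30 13 -0.1 z max/med 143.7 140.9
33 13 0.8 z max/med 142.2 140.9
36 13 0.4 z max/med 144.9 142.4
39 13 0.3 z max/med 147.6 145.8
42 13 0.5 z max/med 150.1 148.3
45 15 0.4 z max/med 152.7 151.6
48 15 0.3 z max/med 155.4 153.4
51 9 0.1 z max/med 155.9 155.0
54 1 -0.7 z max/med 152.4 152.4
side 43
24 14 -0.3 z max/med 174.6 159.5
27 1 4.1 z max/med 142.3 142.3
30 4 1.2 z max/med 144.6 142.7
33 3 1.6 z max/med 142.1 141.3
36 3 2.0 z max/med 144.3 143.4
39 2 1.1 z max/med 145.5 143.0
42 5 1.4 z max/med 151.2 147.1
45 3 1.5 z max/med 152.6 152.0
48 4 -0.1 z max/med 154.3 152.0
51 3 0.4 z max/med 158.9 156.7
54 1 4.0 z max/med 157.0 157.0
scene 20
24 4 -5.5 z max/med 155.4 140.3
30 3 -6.6 z max/med 142.9 141.9
33 3 -4.9 z max/med 141.7 139.7
39 2 -2.5 z max/med 141.1 140.9
42 1 -0.3 z max/med 142.1 142.1
45 3 -2.3 z max/med 151.3 150.9
48 3 -5.3 z max/med 151.7 151.4
51 1 0.6 z max/med 152.5 152.5
(480, 640, 3)
292 179
323 286
```

View pics/tip.png

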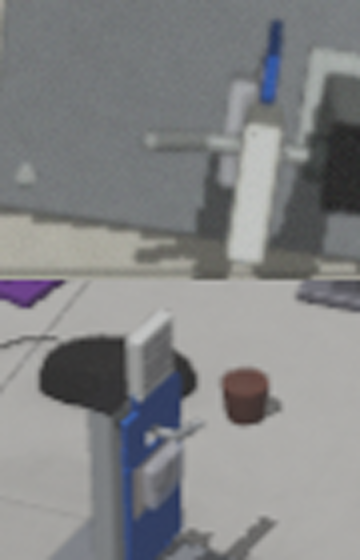

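The peg profile agrees in two wrist views: bend about 36 mm out, rise about 42°. In the crop the tip ends at about (150,140) and the card is clear of the blister. Now the grasp and a 4 mm lift, to centre the hole on the peg.

```bash
cat >> h.py <<'E'
Y=np.radians(-8.55);E3=np.array([np.cos(Y),np.sin(Y),0]);F3=np.array([-np.sin(Y),np.cos(Y),0])
ROOT=np.array([.5497,.2056,.14])-.008*E3; L=.057
def pose(s,z,a): # hole centre s out from root, z above the peg axis (m); lean a deg
    Rt=R.from_rotvec(F3*np.radians(a)); H=ROOT-s*E3+[0,0,z]
    return H+Rt.apply([0,0,L]),(Rt*R.from_quat(down(Y))).as_quat()
def F():return np.array(r.current_contact_force())
def loc(v):return np.round([-v@E3,v@F3,v[2]],2) # out, across, up
E
python3 - <<'E'
from h import *
p,q=pose(.0208,-.004,0);print(p)
r.move_to([p[0],p[1],.30],down(Y));r.set_gripper(.5)
r.move_linear(p,vel=.1);print(F())
r.set_gripper(0.0,squeeze=30);print(r.current_opening(),loc(F()),r.current_torque())
r.sleep(.2);print(loc(F()))
for k in range(1,5):
    r.move_linear(pose(.0208,-.004+.001*k,0)[0],vel=.02);print(k,loc(F()))
r.sleep(.2);print(loc(F()),r.current_tool_pos(),r.current_t())
wcap('g1');cap('side');im=dict(np.load('side.npz'));save(im['pixels'][240:370,250:400],'side_g',4)
E
```

```text
[0.52122007 0.20988177 0.193     ]
[ 0.31820148  0.74780951 -0.62907113]
0.10126283603402073 [-0.09 -0.03  1.62] [ 0.00911651  0.03990901 -0.00781348]
[ 0.32 -0.41  2.41]
1 [ 0.43 -0.55 -0.14]
2 [-0.41  0.8  -0.98]
3 [-0.33 -0.18 -0.49]
4 [ 0.04  0.52 -1.66]
[-0.9   0.48 -0.03] [0.5212112  0.20987949 0.19699139] 9.0333
```

View pics/side_g.png

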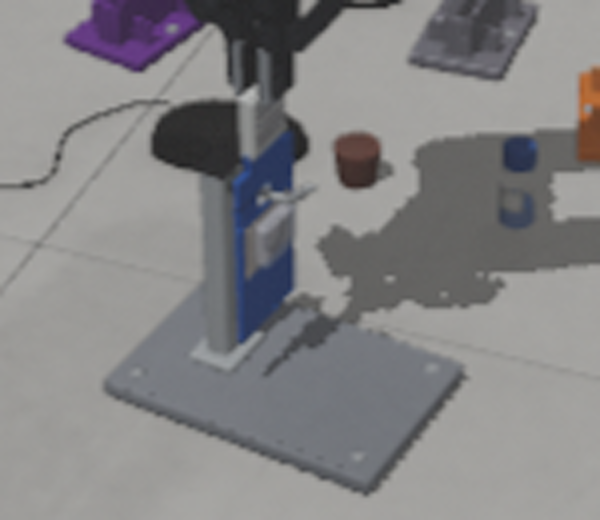

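Side view: the white tab is held between the fingers at (262,120), the peg shows in the middle of the hole at (268,195), and the stand hasn't moved. The force is only noise plus weight. Next I slide out with a 22° lean and follow the tip, checking force at each step.

```bash
cat > out.py <<'E'
from h import *
th=np.radians(42);b=.036
path=[(.0208+.0023*i,0,0) for i in range(1,5)]+[(.030,0,a) for a in (4,8,12,16,19,22)]+[(.032,0,22),(.034,0,22)]
for l in np.arange(-.0005,.0285,.0015): path.append((b+l*np.cos(th),max(l,0)*np.sin(th),22))
def f():
    v=[]
    for _ in range(4): v.append(F());r.sleep(.02)
    return np.mean(v,0)
f0=f();dz=0.
for s,z,a in path:
    p,q=pose(s,z+dz,a);r.move_linear(p,rot=q,vel=.03)
    d=loc(f()-f0);print(f'{s*1000:.1f} {z*1000:.1f} {a} dz{dz*1000:.1f}',d)
    if abs(d[2])>1.3: dz+=np.sign(d[2])*.0004
    if np.linalg.norm(d)>4: print('STOP');break
print(r.current_t(),r.current_opening())
E
python3 out.py
```

```text
23.1 0.0 0 dz0.0 [ 0.26 -0.12 -0.18]
25.4 0.0 0 dz0.0 [ 0.07  0.26 -0.59]
27.7 0.0 0 dz0.0 [-0.24 -0.18 -0.3 ]
30.0 0.0 0 dz0.0 [ 0.18  0.35 -0.42]
30.0 0.0 4 dz0.0 [-0.03  0.45 -0.77]
30.0 0.0 8 dz0.0 [ 0.51 -0.01 -0.43]
30.0 0.0 12 dz0.0 [ 0.43  0.37 -0.95]
30.0 0.0 16 dz0.0 [-0.11  0.52 -0.72]
30.0 0.0 19 dz0.0 [-0.25  0.31 -0.16]
30.0 0.0 22 dz0.0 [ 0.27  0.3  -0.35]
32.0 0.0 22 dz0.0 [-0.14  0.4  -0.68]
34.0 0.0 22 dz0.0 [-0.68  0.2  -0.22]
35.6 0.0 22 dz0.0 [-0.05  0.24 -0.76]
36.7 0.7 22 dz0.0 [ 0.18 -0.09 -0.58]
37.9 1.7 22 dz0.0 [-0.17  0.   -0.03]
39.0 2.7 22 dz0.0 [ 0.3   0.4  -0.48]
40.1 3.7 22 dz0.0 [-0.03  0.06 -0.41]
41.2 4.7 22 dz0.0 [ 0.06  0.14 -0.39]
42.3 5.7 22 dz0.0 [ 0.05  0.07 -0.86]
43.4 6.7 22 dz0.0 [ 0.04  0.28 -0.5 ]
44.5 7.7 22 dz0.0 [-0.12  0.01 -0.54]
45.7 8.7 22 dz0.0 [ 0.11 -0.13 -0.28]
46.8 9.7 22 dz0.0 [ 0.02 -0.18 -0.06]
47.9 10.7 22 dz0.0 [-0.56  0.25 -0.82]
49.0 11.7 22 dz0.0 [-0.02  0.25 -1.01]
50.1 12.7 22 dz0.0 [ 0.12  0.26 -0.52]
51.2 13.7 22 dz0.0 [-0.2   0.75 -0.66]
52.3 14.7 22 dz0.0 [ 0.11 -0.07 -0.53]
53.5 15.7 22 dz0.0 [ 0.41  0.14 -0.32]
54.6 16.7 22 dz0.0 [0.14 0.06 0.16]
55.7 17.7 22 dz0.0 [-0.27  0.1  -0.77]
56.8 18.7 22 dz0.0 [ 0.07 -0.04 -0.43]
19.4667 0.10247738579676557
```

No contact force above noise all the way past the tip. I move clear, upright the card, and check it in hand.

Run:
```python
from h import *
for s,z,a in((.075,.034,22),(.105,.045,22),(.115,.07,0)):
    p,q=pose(s,z,a);r.move_linear(p,rot=q,vel=.08);print(loc(F()))
r.move_linear([p[0],p[1],.36],vel=.2)
YH=np.radians(.9)
r.move_to([.5285,-.2006,.36],down(YH));r.sleep(.2)
print(r.current_tool_pos(),r.current_opening(),r.current_t())
im=cap('scene');im2=cap('side')
for n,i in(('scene',im),('side',im2)):
    W=pts(i);hsv=cv2.cvtColor(i['pixels'],cv2.COLOR_RGB2HSV);z=W[...,2]
    k=(hsv[...,0]>100)&(hsv[...,0]<125)&(hsv[...,1]>110)&(abs(W[...,0]-.528)<.05)&(abs(W[...,1]+.2)<.06)&(z>.12)&(z<.4)
    q=W[k]
    print(n,len(q))
    for lo in np.arange(q[:,2].min(),q[:,2].max(),.02):
        w=q[(q[:,2]>=lo)&(q[:,2]<lo+.02)];print(lo.round(3),len(w),np.median(w,0).round(4),'y',w[:,1].min().round(4),w[:,1].max().round(4))
    vt=np.linalg.svd(q-q.mean(0),full_matrices=False)[2];print('n',vt[2].round(3))
a=im['pixels'][180:370,230:430];b=im2['pixels'][110:370,250:450]
save(np.hstack([cv2.copyMakeBorder(a,0,70,0,0,cv2.BORDER_CONSTANT),b]),'hover',2)
```

```text
[-0.28 -0.06 -1.88]
[ 0.28  0.79 -1.4 ]
[-0.43 -0.22 -0.58]
[ 0.52866952 -0.19987993  0.36009424] 0.10579892138727749 23.5667
scene 401
0.216 89 [ 0.5272 -0.2092  0.2255] y -0.2336 -0.1761
0.236 88 [ 0.527  -0.2067  0.2461] y -0.2351 -0.1766
0.256 15 [ 0.5292 -0.2309  0.2678] y -0.2331 -0.2264
0.276 27 [ 0.5278 -0.2212  0.2936] y -0.2356 -0.1794
0.296 94 [ 0.5272 -0.2067  0.3076] y -0.2345 -0.1721
0.316 88 [ 0.5271 -0.207   0.3239] y -0.232 -0.178
n [ 1.     0.028 -0.001]
side 162
0.22 39 [ 0.5269 -0.186   0.2312] y -0.2149 -0.1682
0.24 31 [ 0.5262 -0.1825  0.2491] y -0.2218 -0.1662
0.26 8 [ 0.5292 -0.1732  0.2714] y -0.1753 -0.1681
0.28 18 [ 0.5282 -0.1796  0.2965] y -0.2209 -0.1685
0.3 37 [ 0.5269 -0.1858  0.3117] y -0.2167 -0.1642
0.32 29 [ 0.5262 -0.1856  0.3291] y -0.2147 -0.1635
n [-1.     0.002 -0.002]
```

View pics/hover.png

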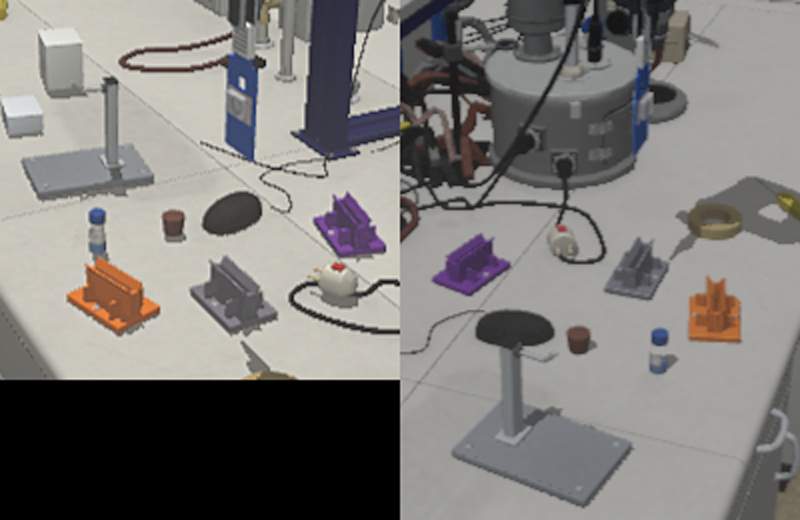

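The card hangs clear and plumb over the grey holder (card at (240,110) left, holder at (235,290)). Both views put its plane at x≈0.528 and y≈-0.200, and the stand hasn't moved. I lower it with force checks.

```bash
cat > ins.py <<'E'
from h import *
def f():
    v=[]
    for _ in range(4): v.append(F());r.sleep(.02)
    return np.mean(v,0)
x,y=.5285,-.2004;q=down(np.radians(.9))
r.move_linear([x,y,.24],rot=q,vel=.12);r.move_linear([x,y,.203],vel=.08);f0=f()
z=.203
while z>.149:
    z-=.003 if z>.159 else .001
    r.move_linear([x,y,z],vel=.04);d=f()-f0;print(round(z,4),d.round(2),np.round(r.current_tool_pos(),4))
    if abs(d[0])>2.5: x+=np.sign(d[0])*.0005
    if abs(d[1])>2.5: y+=np.sign(d[1])*.0005
    if d[2]>(6 if z>.16 else 8): print('contact');break
print(r.current_t(),r.current_opening())
E
python3 ins.py
```

```text
0.2 [ 0.16 -0.34 -0.06] [ 0.5285 -0.2004  0.2001]
0.197 [ 0.24 -0.12  0.58] [ 0.5285 -0.2004  0.1969]
0.194 [ 0.33 -0.6  -0.28] [ 0.5285 -0.2004  0.1939]
0.191 [ 0.14 -0.58 -0.05] [ 0.5285 -0.2004  0.1909]
0.188 [0.2  0.21 0.46] [ 0.5285 -0.2004  0.1879]
0.185 [ 0.22 -0.09 -0.11] [ 0.5285 -0.2004  0.1849]
0.182 [-0.09 -0.7  -0.12] [ 0.5285 -0.2004  0.1819]
0.179 [ 0.28 -0.7  -0.18] [ 0.5285 -0.2004  0.1789]
0.176 [ 0.4  -0.31 -0.15] [ 0.5285 -0.2004  0.1759]
0.173 [ 0.21 -0.28  0.47] [ 0.5285 -0.2004  0.1729]
0.17 [ 0.38  0.07 -0.17] [ 0.5285 -0.2004  0.17  ]
0.167 [ 0.04 -0.43  0.18] [ 0.5285 -0.2004  0.1669]
0.164 [-0.22  0.38 -0.04] [ 0.5285 -0.2004  0.1639]
0.161 [-0.14 -0.21  0.29] [ 0.5285 -0.2004  0.1609]
0.158 [ 0.08 -0.38  0.  ] [ 0.5285 -0.2004  0.1579]
0.157 [ 0.21 -0.32 -0.32] [ 0.5285 -0.2004  0.157 ]
0.156 [-0.25 -0.34  0.06] [ 0.5285 -0.2004  0.156 ]
0.155 [0.16 0.01 6.14] [ 0.5289 -0.2005  0.1556]
0.154 [1.000e-02 9.300e-01 1.302e+01] [ 0.5295 -0.2007  0.1555]
contact
31.5083 0.10413422958382126
```

The foot met the floor at TCP z 0.1555 (expected 0.155). I ease off, release and look.

Run:
```python
from h import *
r.move_linear([.5288,-.2004,.1555],vel=.02);print(F())
r.set_gripper(.5);r.sleep(.3)
r.move_linear([.5288,-.2004,.26],vel=.1)
r.move_to([.42,-.2,.40],down(0));r.sleep(.2);print(r.current_t())
im=cap('scene');im2=cap('side');w=wcap('wend')
for n,i in(('scene',im),('side',im2),('w',w)):
    W=pts(i);hsv=cv2.cvtColor(i['pixels'],cv2.COLOR_RGB2HSV);z=W[...,2]
    near=(abs(W[...,0]-.528)<.04)&(abs(W[...,1]+.2)<.05)&(z>.03)&(z<.25)
    q=W[near&(hsv[...,0]>100)&(hsv[...,0]<125)&(hsv[...,1]>110)&(z>.052)];t=W[near&(z>.135)&(hsv[...,1]<60)]
    if len(q)>9:print(n,len(q),np.median(q,0).round(4),'n',np.linalg.svd(q-q.mean(0),full_matrices=False)[2][2].round(3))
    if len(t):print(' tab',len(t),np.median(t,0).round(4),'ztop',np.percentile(t[:,2],98).round(4))
    b=W[(abs(W[...,0]-.51)<.13)&(abs(W[...,1]-.21)<.1)&(z>.007)&(z<.022)]
    m=((abs(W[...,0]-.51)<.13)&(abs(W[...,1]-.21)<.1)&(z>.007)&(z<.022)).astype(np.uint8);m=cv2.morphologyEx(m,cv2.MORPH_OPEN,np.ones((3,3)));c=max(cv2.findContours(m,0,2)[0],key=cv2.contourArea,default=None)
    if c is not None: b=W[c[:,0,1],c[:,0,0]];print(' base',cv2.minAreaRect((b[:,:2]*1000).astype(np.float32)))
a=im['pixels'][180:400,200:430];b=im2['pixels'][150:370,250:450]
save(np.hstack([a,b]),'end',1.8)
```

```text
[ 0.4412997  -0.893663    3.21449472]
34.6167
scene 119 [ 0.5274 -0.2165  0.1038] n [0.999 0.013 0.029]
 tab 175 [ 0.5244 -0.2085  0.1561] ztop 0.1726
 base ((508.83740234375, 207.99984741210938), (130.92044067382812, 179.9307861328125), 80.48407745361328)
side 62 [ 0.527  -0.1843  0.1107] n [1.    0.004 0.023]
 tab 94 [ 0.5255 -0.1898  0.1575] ztop 0.175
 base ((506.574462890625, 210.68331909179688), (126.84832000732422, 178.44920349121094), 81.03766632080078)
w 111 [ 0.5281 -0.1926  0.108 ] n [1.    0.015 0.014]
 tab 592 [ 0.5252 -0.1986  0.1687] ztop 0.1717
```

View pics/end.png

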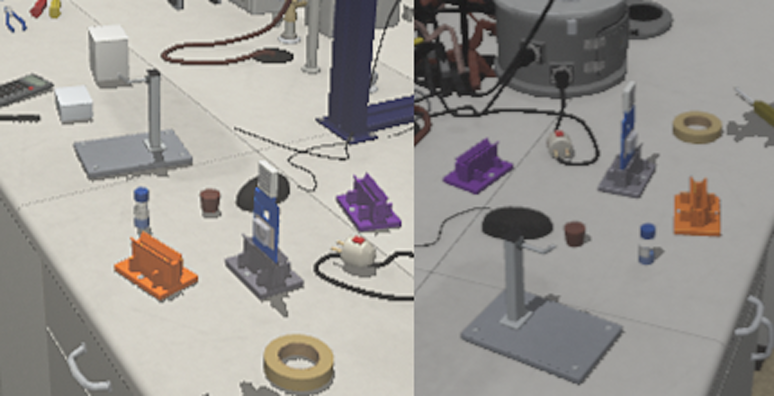

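The card stands upright in the grey holder at (265,210) left and (628,130) right, with the tab top at 0.172–0.175 (0.172 means fully seated). The stand, vial, stopper, tape and look-alikes are where they were.

```bash
python3 -c "
from h import *
r.hand_in();print(r.current_t())"
```

```text
the job is handed in; nothing more can be done
the job is handed in; nothing more can be done
```

The blue card is off its peg and standing upright in the grey holder, released with the gripper clear. I handed the job in at about 35 s on the robot clock.

- **Removal:** I gripped the white tab and lifted the card 4 mm to centre its hole on the peg. I then slid it outward, leaned it 22°, and followed the upturned tip. From two wrist views I measured the bend at about 36 mm out and the rise at about 42°. Force changes stayed at about 1 N, which is sensor noise, all the way past the tip.
- **Seating:** The foot met the slot floor at TCP height 0.1555 m (0.155 expected). The last push down peaked at about 13 N before I eased off and let go.
- **Final check:** The wrist and scene views put the tab top at 0.172–0.173 m, where a fully seated card should be at 0.172. The side view read 0.175. The card leans 1–2° within the slot's play.
- **Other things:** The stand, vial, stopper, tape and look-alike holders appear unmoved in the pictures. The last coarse measurements of the stand base, from the scene and side cameras, differ by 2–4 mm from the earlier wrist measurement. I put this down to the weaker views and did not re-measure it from the wrist camera.

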